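# Find the balanced glass spinner rotor on the knife edge

### The arm

A 6-joint arm with a two-finger parallel gripper is mounted at the origin on the work surface; the furniture and walls round the work are solid. World frame = base frame: x ahead of the robot, y to its left, z up, the work surface at z = 0. Lengths are in m, angles in rad, forces in N, time in s.
With the tool pointing down it reaches from about 0.35 to 0.775 m from the base axis. Payload 7.3 kg.
Tool frame: the origin (TCP) lies between the finger pads; the fingertips stand 25 mm ahead of it and the grasp point (between the pads) lies 6 mm ahead of it (ctrl.tip_extent is the distance from the TCP to the fingertips, in m); z points along the fingers, y is the line along which they close (so a half turn about z gives the same grasp; the last joint's range is limited). The gripper opens to 92 mm and grips with 3 to 60 N. Pads are 19 mm wide; open, the fingers measure 130 mm over their backs; the gripper's body (75 mm by 190 mm) begins 47 mm behind the grasp point.
Start: joints at [1.056, 0.342, 1.524, -0, 1.275, -0.146], TCP at [0.189, 0.49, 0.222] pointing down, gripper open.
Joint ranges: [-2.53, 2.53], [-0.77, 2.02], [0.04, 2.7], [-1, 4.14], [0.28, 2.66], [-3.11, 3.11]. Speed limits (rad/s): [2.57, 2.57, 3.14, 3.14, 3.14, 3.14].

### API

Orientations are given as a unit quaternion [w, x, y, z].
In Python, from bench import sense, viewer, order, ctrl gives the robot as it stands.
- The arm moves only by the tool step_arm, never from a script. Its argument "deltas" is one flat list of numbers, 5 for each row, row after row: the finger opening in mm, from 0 to 91.8, then the shift along the world's x, y, z in mm, then the turn about the world's z in rad. A call has 1 to 20 rows; each row shifts and turns the commanded pose from where the row before left it; what a row does not reach is not made up. A row lasts 1/8 s, in which the tool goes at most 62.5 mm and 10.7 degrees, less where a joint would pass 70% of its speed; a pose out of reach is approached as far as the arm can. A call with a gripper value outside its range is refused whole. The fingers move at their own pace and stop on an object; "force" is the grip in N (left out, the last holds). Time passes only in rows, so rows that do not move let the fingers close. It gives the time, the measured TCP pose, the force, the opening and the grip force at its end, in the units of the state.
- sense(): the state, without advancing time (a new reading comes with each control period).
- viewer.grab_frame(name): name is "scene" or "top" or "wrist"; returns a dict with "img" (384x512x3 uint8, red, green, blue), "depth" (384x512 float32, m along the optical axis (not along the pixel's ray), 0 where there is no reading), "vertical_fov" (degrees; the focal length in pixels is half the picture's height over the tangent of half this angle, whatever the lens; pixels are square), "cx", "cy" (the principal point, pixels), "k1" (the pictures are not rectified: a ray, as slopes to the right and down, at radius r is drawn at 1 + k1 r^2 times it, then the intrinsics apply), "R" (3x3) and "t" (3): a world point X has camera coordinates R X + t. Camera axes: x right, y down, z forward; pixel columns grow to the right and rows downward; lengths in m; the calibration is good to about 2 mm. A picture is of the moment at which its call begins.
- order.close_job(): hands the job in; it is judged then, once.
The state is a dict: "t": time; "joint_pos": joint angles; "joint_vel": joint speeds; "joint_torque": joint torques, N m; "tcp_pos": TCP position; "ee_rot": TCP orientation; "ft_force": force on the tool from outside, world axes, zero at the start; "wrist_torque": the same for the moment, N m; "opening": finger opening in m; "grip_force": force on a finger pad.
Only numpy, scipy, OpenCV 4.12 (cv2) and the standard library are available. Lean on these libraries where they do the work, as an engineer would, in place of code of your own. Each camera call takes 0.05 s, during which the arm holds its last target. There are 200 camera calls.

### The job

Of the three glass-ball spinner rotors on the long wooden rail just one is in balance; the other two are secretly heavy on one side, so try them with their grooved hubs on the knife-edge stand and let go to see. At the end the balanced rotor stands on the knife edge by itself, level and still, and the two others sit across the short steel reject rail. Handle them by the metal, never grip or knock the glass balls or drop a rotor, and leave the small jar behind the stand where it is.

Things in the scene. Friction and masses are not known exactly. Their poses are not given: they have to be found in the camera images.
- edge_mid (a point): Middle of the stand's knife edge: level polished steel edge, 30 mm long, 100 mm above the bench; y along it, x across, z up. The fixed stand has a grey base 110 (x) by 64 (y) mm. At x = +36 and -36 mm cork-topped rests (9 x 26 mm, top 5.7 mm below the edge) catch a rotor that tips: it stops there at about 9 degrees (0.16 rad). Nothing else is within 14 mm of the edge's height.
- rail_top (a point): Middle of the flat top of the fixed long wooden rail where the rotors start, hubs about 70 mm apart, arms across it. Top 80 mm above the bench, 30 mm wide (x), 200 mm long (y); z up.
- reject_top (a point): Middle of the flat top of the fixed short steel rail, the reject rail. Top 80 mm above the bench, 32 mm wide (x), 160 mm long (y), ends turned up 10 mm (152 mm between them): room for two rotors, hubs 72 mm apart (36 mm either side of this point); z up. A rotor sits across it as on the wooden rail: flat underside of the hub on the rail, arms out to both sides.
- rotor_1_hub (a point): centre of the gripping boss, 33 mm above the hub's flat underside. x along the two arms, y across them, z up. The aluminium hub is 26 (x) by 18 (y) mm and 20 mm high; on it the flat-sided boss, 20 (x) by 16 (y) mm, rises to 46 mm above the underside: grip it across y.
- rotor_1_groove (a point): middle of the bottom line of the V groove across the hub's underside, along y: 14 mm wide at the mouth, 7 mm deep, flanks at 45 degrees. 26 mm below the centre of the boss, 7 mm above the underside. Seated on the knife edge this point lies at the edge; the groove guides itself in from up to 4 mm off.
- rotor_1: the rotor, about 150 g; origin in the middle of the hub's flat underside, axes as the hub. All three look alike; one, a different one each time, balances, the others have a ball about 12 g too heavy or too light. On the edge it hangs stably: the balanced one swings out to level within 2 or 3 s, the others tip onto a rest within half a second.
- rotor_1_glass: the two opal glass balls (fixed to the rotor, its origin and axes), 32 mm across, centres at x = +65 and -65 mm, 31 mm below the hub's underside, at the ends of 5 mm steel rods that leave the hub 14 mm above its underside and bend down. Fragile.
- rotor_2_hub (a point): As rotor_1: centre of the gripping boss, 33 mm above the hub's flat underside. x along the two arms, y across them, z up. The aluminium hub is 26 (x) by 18 (y) mm and 20 mm high; on it the flat-sided boss, 20 (x) by 16 (y) mm, rises to 46 mm above the underside: grip it across y.
- rotor_2_groove (a point): As rotor_1: middle of the bottom line of the V groove across the hub's underside, along y: 14 mm wide at the mouth, 7 mm deep, flanks at 45 degrees. 26 mm below the centre of the boss, 7 mm above the underside. Seated on the knife edge this point lies at the edge; the groove guides itself in from up to 4 mm off.
- rotor_2: As rotor_1: the rotor, about 150 g; origin in the middle of the hub's flat underside, axes as the hub. All three look alike; one, a different one each time, balances, the others have a ball about 12 g too heavy or too light. On the edge it hangs stably: the balanced one swings out to level within 2 or 3 s, the others tip onto a rest within half a second.
- rotor_2_glass: As rotor_1: the two opal glass balls (fixed to the rotor, its origin and axes), 32 mm across, centres at x = +65 and -65 mm, 31 mm below the hub's underside, at the ends of 5 mm steel rods that leave the hub 14 mm above its underside and bend down. Fragile.
- rotor_3_hub (a point): As rotor_1: centre of the gripping boss, 33 mm above the hub's flat underside. x along the two arms, y across them, z up. The aluminium hub is 26 (x) by 18 (y) mm and 20 mm high; on it the flat-sided boss, 20 (x) by 16 (y) mm, rises to 46 mm above the underside: grip it across y.
- rotor_3_groove (a point): As rotor_1: middle of the bottom line of the V groove across the hub's underside, along y: 14 mm wide at the mouth, 7 mm deep, flanks at 45 degrees. 26 mm below the centre of the boss, 7 mm above the underside. Seated on the knife edge this point lies at the edge; the groove guides itself in from up to 4 mm off.
- rotor_3: As rotor_1: the rotor, about 150 g; origin in the middle of the hub's flat underside, axes as the hub. All three look alike; one, a different one each time, balances, the others have a ball about 12 g too heavy or too light. On the edge it hangs stably: the balanced one swings out to level within 2 or 3 s, the others tip onto a rest within half a second.
- rotor_3_glass: As rotor_1: the two opal glass balls (fixed to the rotor, its origin and axes), 32 mm across, centres at x = +65 and -65 mm, 31 mm below the hub's underside, at the ends of 5 mm steel rods that leave the hub 14 mm above its underside and bend down. Fragile.
- frit_jar_mid (a point): Bystander: centre of a small screw-cap glass jar, 42 mm across, 63 mm high, standing loose on the bench behind, between the stand and the reject rail.

How it is judged:
By the outcome, as a careful person would: the job done as asked, in the order asked, and still so for the second after the job is handed in, with the robot touching nothing.
It also fails if it takes over 72 s, if anything falls off the work surface, if the arm or the gripper's body presses on something with over 40 N, if the wrist force passes 120 N, or if a joint passes its speed limit or range.

## Working session

There is one attempt and no reset: what is moved stays moved. The work goes in short steps, Python scripts to look and compute and a tool call to move; the robot and the scene stay as the last step left them, time stands still between calls to the robot, and variables do not carry over. Pictures are saved under pics/ and viewed, at most 10 in all, crops included, and the job is handed in when it is done.

Besides the shell and the picture viewer there is one more tool, called after ">>>" as name(argument=value, ...), one argument or row to a line, values as JSON. step_arm: Moves the arm, as the interface text tells. Its arguments: {"type":"object","properties":{"deltas":{"type":"array","items":{"type":"number"}},"force":{"type":"number"}},"required":["deltas"]}

```bash
mkdir -p pics; cat > h.py <<'E'
import numpy as np, cv2
from bench import sense, viewer, order, ctrl
def grab(name,fn=None):
    f=viewer.grab_frame(name)
    if fn: cv2.imwrite('pics/'+fn,f['img'][:,:,::-1])
    return f
def cloud(f):
    h,w=f['depth'].shape; fl=h/2/np.tan(np.radians(f['vertical_fov'])/2)
    K=np.array([[fl,0,f['cx']],[0,fl,f['cy']],[0,0,1]])
    v,u=np.mgrid[:h,:w]
    p=cv2.undistortPoints(np.stack([u,v],-1).reshape(-1,1,2).astype(float),K,np.array([f['k1'],0,0,0.])).reshape(h,w,2)
    d=f['depth'][...,None]
    P=np.concatenate([p*d,d],-1)
    W=(P-f['t'])@f['R']
    W[f['depth']==0]=np.nan
    return W
E
python3 - <<'E'
from h import *
a=grab('scene');b=grab('top')
np.savez('f.npz',s=cloud(a),t=cloud(b))
cv2.imwrite('pics/a.png',cv2.resize(np.hstack([a['img']]),(800,600))[:,:,::-1])
cv2.imwrite('pics/b.png',cv2.resize(np.hstack([b['img']]),(800,600))[:,:,::-1])
print(sense())
E
```

```text
{'t': 0.1, 'joint_pos': array([ 1.05595590e+00,  3.42648730e-01,  1.52486446e+00, -3.85811210e-06,
        1.27538415e+00, -1.45981011e-01]), 'joint_vel': array([-0.00052027, -0.00106864, -0.00179813,  0.00105153, -0.00064504,
       -0.00158753]), 'joint_torque': array([ 2.73289377e-03, -4.32005632e+01, -2.44695371e+01,  7.20687769e-02,
        5.26135066e-02, -5.61845081e-05]), 'tcp_pos': array([0.18909235, 0.48940157, 0.2211366 ]), 'ee_rot': array([-2.09894643e-04,  1.83385349e-01,  9.83040888e-01, -6.17653835e-04]), 'ft_force': array([ 0.86882956, -1.29428846, -0.27313062]), 'wrist_torque': array([ 0.02803921, -0.02507313, -0.01216895]), 'grip_force': 0.0, 'opening': 0.0919070023028902}
```

View pics/a.png

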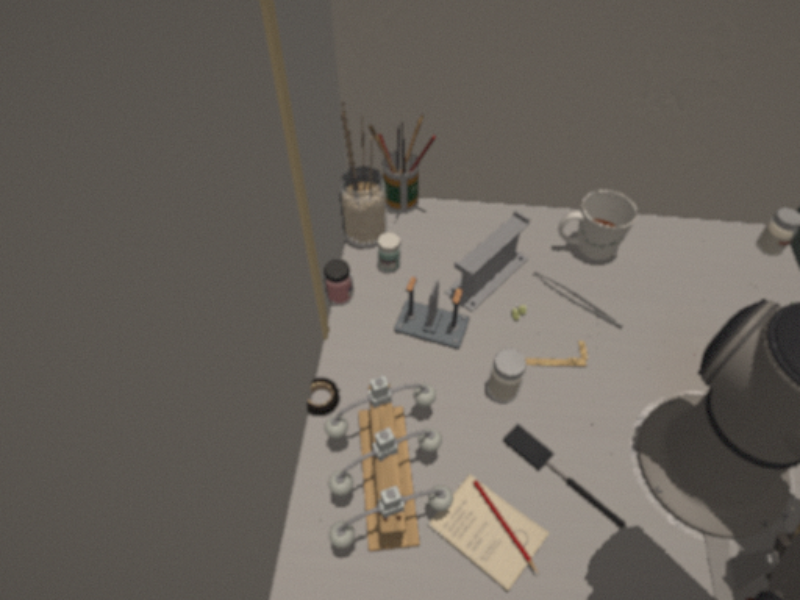

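View pics/b.png

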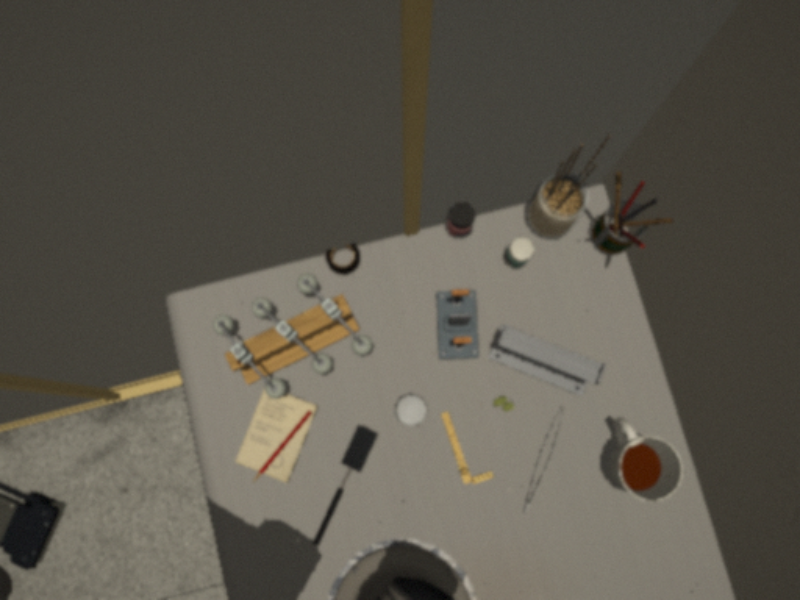

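The top view shows rotor bosses near (238,352), (284,330) and (331,306), the stand at (458,321), the reject rail at (546,357), and jars at (518,250), (460,218) and (410,409). Next I'll get their world positions.

```bash
python3 - <<'E'
from h import *
d=np.load('f.npz')
np.set_printoptions(precision=4,suppress=True)
W=d['t']
for n,(u,v) in dict(r1=(238,352),r2=(284,330),r3=(331,306),edge=(458,321),rej=(546,357),jarw=(518,250),jar2=(460,218),jar3=(410,409),bench=(650,560),wall=(410,150),wall2=(300,150),gl=(225,325)).items():
    print(n,W[int(v/1.5625),int(u/1.5625)])
for k in 'ts':
  W=d[k]; z=W[...,2]
  print(k,'bench',np.nanmedian(z[(abs(z)<.02)]))
  for lo,hi,nm in((.118,.135,'boss'),(.09,.11,'edge-ish'),(.070,.092,'80'),(.05,.068,'jars')):
    m=((z>lo)&(z<hi)&(np.hypot(W[...,0],W[...,1])<.85)).astype(np.uint8)
    n,l,s,c=cv2.connectedComponentsWithStats(m)
    for i in range(1,n):
      if s[i,4]>=8:
        P=W[l==i]
        e=np.linalg.svd(P[:,:2]-P[:,:2].mean(0),full_matrices=False)[2][0]
        r=cv2.minAreaRect((P[:,:2]*1000).astype(np.float32))
        print(nm,s[i,4],'px',c[i]*1.5625,'mean',P.mean(0),'ang',np.degrees(np.arctan2(e[1],e[0])),'rect',np.round(r[0]),np.round(r[1]),round(r[2],1))
E
```

```text
r1 [0.392  0.2366 0.1296]
r2 [0.4247 0.1729 0.1259]
r3 [0.4614 0.1057 0.128 ]
edge [ 0.4494 -0.0842  0.0643]
rej [ 0.3933 -0.2129  0.0825]
jarw [ 0.5607 -0.1773  0.0639]
jar2 [ 0.6106 -0.0872  0.0723]
jar3 [ 0.3158 -0.0108  0.0795]
bench [ 0.089  -0.3821  0.0026]
wall [ 0.6006 -0.0079  0.3708]
wall2 [0.5746 0.1084 0.4346]
gl [0.4402 0.274  0.0614]
t bench 0.0006686388284194265
boss 173 px [634.6821 165.9411] mean [ 0.6757 -0.3467  0.1276] ang -153.5483562301459 rect [ 674. -347.] [105.  46.] 37.3
boss 28 px [586.9978 152.3996] mean [ 0.6963 -0.2758  0.1278] ang 105.92114491055679 rect [ 696. -276.] [ 2. 29.] 15.7
boss 210 px [495.6696 175.9673] mean [ 0.6586 -0.1381  0.1267] ang 105.32154652936532 rect [ 659. -137.] [  4. 226.] 15.1
boss 156 px [561.899  200.4708] mean [ 0.6211 -0.2357  0.1262] ang -94.61356384255296 rect [ 627. -238.] [71. 61.] 72.7
boss 30 px [574.5833 176.0938] mean [ 0.6595 -0.2562  0.1254] ang -120.04098645169921 rect [ 660. -256.] [20.  8.] 55.7
boss 15 px [616.4583 202.2917] mean [ 0.6194 -0.3175  0.1244] ang -121.81213833381632 rect [ 620. -317.] [9. 5.] 57.8
[... 22442 characters left out ...]
 60.6
jars 154 px [335.207  426.5726] mean [0.5064 0.1582 0.0592] ang -152.83081908062223 rect [509. 155.] [29. 30.] 87.3
jars 149 px [429.8238 439.8595] mean [0.3817 0.1318 0.0592] ang -135.3609361170786 rect [383. 129.] [30. 28.] 42.8
jars 180 px [339.6007 482.6215] mean [0.469  0.2272 0.0596] ang -152.97579482304113 rect [470. 226.] [30. 28.] 9.1
jars 175 px [440.4286 497.75  ] mean [0.3437 0.2009 0.0594] ang -135.12260408811065 rect [345. 198.] [29. 30.] 18.5
jars 176 px [340.8381 534.6236] mean [0.4411 0.286  0.0596] ang -176.82984373947443 rect [442. 283.] [28. 28.] 21.4
jars 90 px [753.0382 565.1736] mean [-0.0352  0.153   0.0593] ang 106.86451129093463 rect [-35. 153.] [ 3. 30.] 15.7
```

>>> step_arm(
  deltas=[60,22.7,-31.8,0,0.0925,60,22.7,-31.8,0,0.0925,60,22.7,-31.8,0,0.0925,50,22.7,-31.8,0,0.0925,50,22.7,-31.8,0,0.0925,50,22.7,-31.8,0,0.0925,40,22.7,-31.8,0,0.0925,40,22.7,-31.8,0,0.0925,40,22.7,-31.8,0,0.0925,40,22.7,-31.8,0,0.0925,40,22.7,-31.8,0,0.0925,40,22.7,-31.8,0,0.0925,40,0,0,0,0,40,0,0,0,0],
  force=12,
)

```text
t: 1.85
tcp_pos: [0.4611, 0.1084, 0.2214]
ee_rot: [-0.001, -0.362, 0.932, 0.0]
ft_force: [-0.9, 0.1, 0.6]
opening: 0.0399
grip_force: 0.0
```

```bash
cat >> h.py <<'E'
np.set_printoptions(precision=4,suppress=True)
def st():
    s=sense(); q=s['ee_rot']; print('t',round(s['t'],2),'tcp',s['tcp_pos'],'close_dir',round((np.degrees(2*np.arctan2(q[2],q[1]))-90)%180,2),'open',s['opening'],'F',s['ft_force'],'grip',s['grip_force']); return s
def blobs(W,lo,hi,minpx=30,c=None,r=.1):
    z=W[...,2]; m=(z>lo)&(z<hi)&(np.hypot(W[...,0],W[...,1])<.7)
    if c is not None: m&=np.hypot(W[...,0]-c[0],W[...,1]-c[1])<r
    n,l,s,cc=cv2.connectedComponentsWithStats(m.astype(np.uint8))
    for i in range(1,n):
        if s[i,4]>=minpx:
            P=W[l==i]; R=cv2.minAreaRect((P[:,:2]*1000).astype(np.float32))
            print((lo,hi),s[i,4],'px',cc[i].round(),'mean',P.mean(0),'rect',np.round(R[0],1),np.round(R[1],1),round(R[2],1))
E
python3 - <<'E'
from h import *
st(); f=grab('wrist','w1.png'); W=cloud(f)
blobs(W,.12,.132); blobs(W,.05,.07)
E
```

```text
t 1.85 tcp [0.4611 0.1084 0.2214] close_dir 132.39 open 0.03991131205262724 F [-0.9006  0.0788  0.5829] grip 0.0
(0.12, 0.132) 476 px [248. 188.] mean [0.4582 0.1088 0.1266] rect [458.6 109.2] [19.3 15.8] 42.3
(0.12, 0.132) 418 px [331. 208.] mean [0.4245 0.1725 0.1264] rect [425.2 174.2] [18.9 16.2] 48.2
(0.12, 0.132) 315 px [ 44. 219.] mean [ 0.6007 -0.0046  0.1261] rect [600.8  -5.6] [ 6.9 33. ] 2.8
(0.12, 0.132) 134 px [209. 301.] mean [0.5625 0.1544 0.1248] rect [562.  157.4] [ 2.2 24.7] 14.7
(0.05, 0.07) 61 px [130.   5.] mean [ 0.4145 -0.0822  0.0586] rect [414.6 -82.6] [3.2 7.6] 88.5
(0.05, 0.07) 39 px [259.   1.] mean [0.3298 0.0059 0.0525] rect [329.5   5.8] [ 2.  18.1] 42.4
(0.05, 0.07) 141 px [112.  37.] mean [ 0.4486 -0.0756  0.0605] rect [447.3 -83. ] [30.8  7.8] 77.9
(0.05, 0.07) 76 px [86. 64.] mean [ 0.4851 -0.0802  0.0604] rect [485.5 -80.5] [7.7 3.9] 22.1
(0.05, 0.07) 712 px [248. 107.] mean [0.4105 0.0652 0.0598] rect [411.2  65.7] [30.5 30.1] 42.0
(0.05, 0.07) 673 px [311. 127.] mean [0.3827 0.1244 0.0599] rect [382.5 126.9] [30.3 29.9] 43.5
(0.05, 0.07) 654 px [384. 146.] mean [0.3452 0.1931 0.0595] rect [344.  195.9] [30.1 28.5] 5.9
(0.05, 0.07) 619 px [ 25. 153.] mean [ 0.6024 -0.0792  0.0588] rect [607.3 -82.5] [44.7 28. ] 50.8
(0.05, 0.07) 481 px [ 23. 189.] mean [ 0.637  -0.0596  0.0602] rect [632.2 -63.5] [14.6 60.9] 14.7
(0.05, 0.07) 507 px [ 89. 205.] mean [0.5994 0.007  0.0598] rect [599.5   9.6] [ 7.1 64.3] 6.9
(0.05, 0.07) 505 px [248. 230.] mean [0.5049 0.1518 0.0594] rect [506.1 152.4] [28.  30.8] 42.1
(0.05, 0.07) 513 px [266. 290.] mean [0.5456 0.2161 0.0605] rect [546.4 213.3] [ 2.9 86.3] 14.9
(0.05, 0.07) 140 px [446. 368.] mean [0.4752 0.4785 0.0611] rect [476.  476.2] [ 2.5 59.8] 15.2
```

View pics/w1.png

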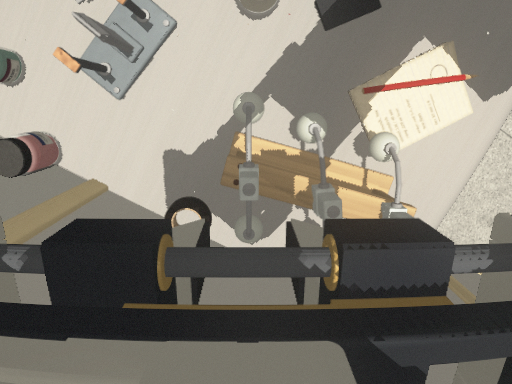

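The wrist view shows the rotor 3 boss at (248,184), midway between the fingers, with its arm lying across the closing line. Depth puts it within 2 mm of the TCP, so I'll descend and grip.

>>> step_arm(
  deltas=[40,-1,0,-20,0,40,0,0,-20,0,40,0,0,-20,0,40,0,0,-15,0,40,0,0,-12,0,40,0,0,-8,0,40,0,0,-4,0,40,0,0,0,0,10,0,0,0,0,10,0,0,0,0,10,0,0,0,0,10,0,0,0,0],
  force=15,
)

```text
t: 3.4
tcp_pos: [0.4607, 0.1081, 0.1228]
ee_rot: [0.0, -0.362, 0.932, 0.0]
ft_force: [-0.6, 0.0, 0.1]
opening: 0.0106
grip_force: 0.0
```

```bash
python3 - <<'E'
from h import *
st(); f=grab('wrist','w2.png'); g=grab('scene')
cv2.imwrite('pics/s2.png',cv2.resize(g['img'][200:384,180:330],(750,600*0+920//1))[:600,:,::-1])
W=cloud(f); blobs(W,.12,.132,c=(.46,.11))
E
```

```text
t 3.4 tcp [0.4607 0.1081 0.1228] close_dir 132.46 open 0.01056058841568132 F [-0.5897  0.0452  0.1475] grip 0.0
(0.12, 0.132) 789 px [248. 229.] mean [0.4564 0.1059 0.1271] rect [458.5 107.2] [16.9 25.3] 42.2
```

View pics/w2.png

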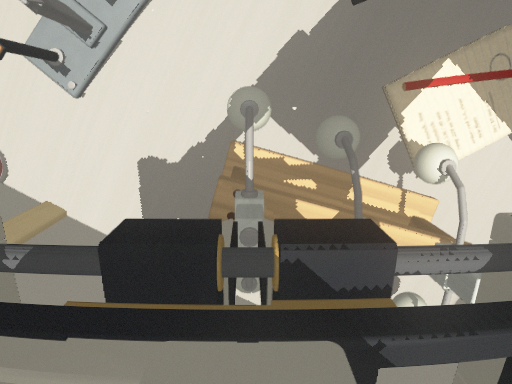

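The wrist view shows the boss at (250,205) level with the fingers, but the opening reads 10.6 mm with no grip force. I'll check from the side.

View pics/s2.png

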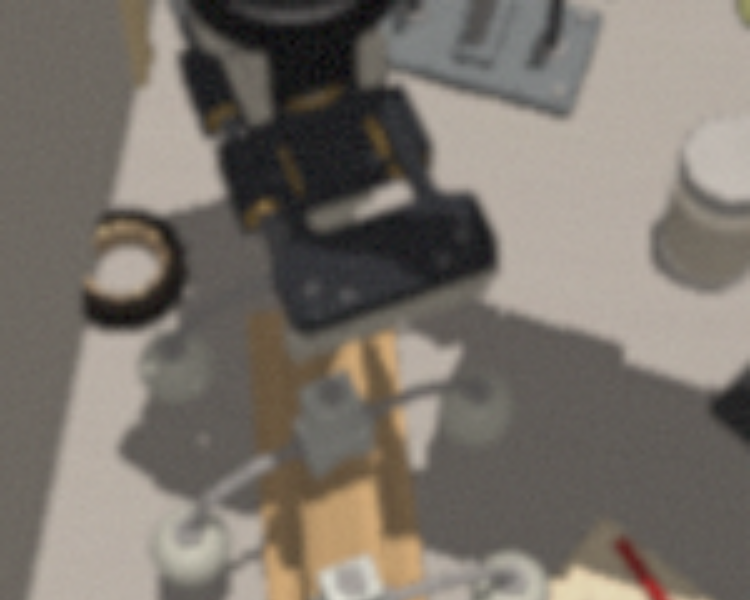

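>>> step_arm(
  deltas=[0,0,0,0,0,0,0,0,0,0,0,0,0,0,0],
  force=15,
)

```text
t: 3.88
tcp_pos: [0.4606, 0.1081, 0.1227]
ee_rot: [-0.0, -0.362, 0.932, 0.0]
ft_force: [-0.8, -0.5, -0.1]
opening: 0.0005
grip_force: 0.0
```

```bash
python3 - <<'E'
from h import *
s=st(); print(ctrl.tip_extent, [a for a in dir(ctrl) if a[0]!='_'])
f=grab('wrist','w3.png')
fl=192/np.tan(np.radians(f['vertical_fov'])/2)
K=np.array([[fl,0,f['cx']],[0,fl,f['cy']],[0,0,1]])
for d in (0,.006,.025,.04):
    X=s['tcp_pos']-[0,0,d]
    print(d,cv2.projectPoints(X[None],cv2.Rodrigues(f['R'])[0],f['t'],K,np.array([f['k1'],0,0,0.]))[0].ravel())
print('cam',-f['R'].T@f['t'], f['R'][2])
W=cloud(f)
for r in range(180,310,8): print(r,[np.round(W[r,c]*1000) for c in (232,249,266)])
i=cv2.resize(f['img'][150:330,160:340],(600,600),interpolation=cv2.INTER_CUBIC); cv2.imwrite('pics/w3.png',i[:,:,::-1])
E
```

```text
t 3.88 tcp [0.4606 0.1081 0.1227] close_dir 132.47 open 0.000503885361146924 F [-0.8064 -0.5406 -0.0657] grip 0.0
0.025 ['MotionError', 'tip_extent']
0 [245.3623 233.6858]
0.006 [245.4187 229.575 ]
0.025 [245.5761 218.1292]
0.04 [245.6815 210.4797]
cam [0.4109 0.0638 0.2852] [ 0.1847  0.1702 -0.9679]
180 [array([453.,  89.,  76.]), array([442.,  94.,  94.]), array([446., 118.,   9.])]
188 [array([456.,  92.,  81.]), array([446.,  97.,  95.]), array([442., 110.,  72.])]
196 [array([460.,  95.,  81.]), array([449., 100.,  98.]), array([445., 112.,  80.])]
204 [array([464.,  99.,  80.]), array([452., 103., 102.]), array([449., 116.,  79.])]
212 [array([468., 103.,  80.]), array([452., 103., 116.]), array([453., 120.,  79.])]
220 [array([436.,  82., 200.]), array([453., 104., 125.]), array([430.,  89., 199.])]
228 [array([436.,  82., 206.]), array([453., 103., 137.]), array([430.,  89., 205.])]
236 [array([436.,  82., 212.]), array([453., 103., 147.]), array([431.,  88., 210.])]
244 [array([436.,  82., 216.]), array([453., 104., 155.]), array([431.,  88., 215.])]
252 [array([437.,  83., 217.]), array([438.,  89., 208.]), array([432.,  89., 216.])]
260 [array([439.,  85., 216.]), array([439.,  90., 210.]), array([433.,  90., 217.])]
268 [array([441.,  86., 216.]), array([440.,  91., 211.]), array([435.,  92., 217.])]
276 [array([442.,  87., 217.]), array([442.,  93., 210.]), array([nan, nan, nan])]
284 [array([444.,  89., 216.]), array([460., 110., 172.]), array([438.,  95., 217.])]
292 [array([445.,  90., 217.]), array([462., 112., 174.]), array([440.,  97., 215.])]
300 [array([447.,  92., 217.]), array([466., 115., 172.]), array([441.,  98., 216.])]
308 [array([447.,  92., 220.]), array([445.,  95., 219.]), array([441.,  98., 220.])]
```

View pics/w3.png

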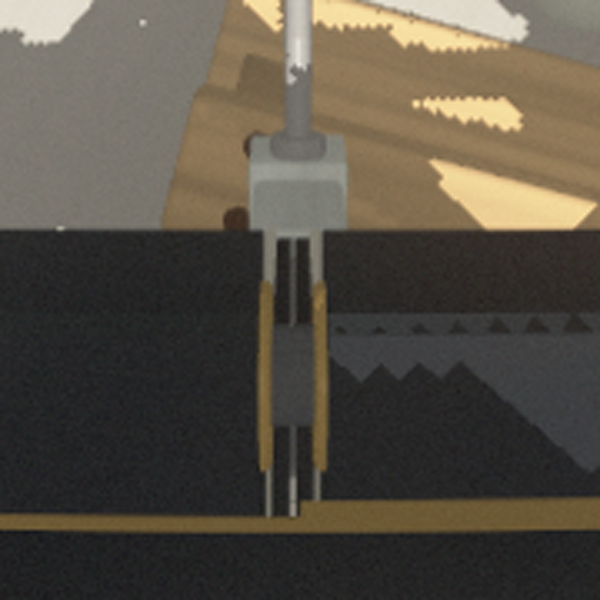

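The fingers end at the boss top: depth gives about z 128 for the tips and z 199 for the body underside. Going by the TCP reading, I'd expect z 98 and z 164. I'll open, rise and check the fingertip height before going lower.

>>> step_arm(
  deltas=[40,0,0,10,0,40,0,0,20,0,40,0,0,20,0,40,0,0,0,0,40,0,0,0,0],
)

```text
t: 4.55
tcp_pos: [0.4603, 0.1081, 0.1724]
ee_rot: [-0.0, -0.362, 0.932, 0.0]
ft_force: [-0.0, -0.4, -0.8]
opening: 0.039
grip_force: 0.0
```

```bash
python3 - <<'E'
from h import *
s=st(); T=s['tcp_pos']; a=np.radians(132.4)
for n in ('wrist','scene','top'):
    W=cloud(grab(n)); D=W-T
    y=D[...,0]*np.cos(a)+D[...,1]*np.sin(a); x=D[...,0]*np.sin(a)-D[...,1]*np.cos(a); z=D[...,2]
    for nm,m in (('finger',(abs(x)<.014)&(abs(y)<.045)&(z>-.03)&(W[...,2]>.135)),('body',(abs(x)<.045)&(abs(y)<.1)&(z>.02)&(z<.12))):
        if m.any(): print(n,nm,m.sum(),'z pct above tcp mm',np.percentile(z[m]*1000,[0,2,10,50]).round(1),'x',np.percentile(x[m]*1000,[2,50,98]).round(),'y',np.percentile(y[m]*1000,[2,98]).round())
    blobs(W,.12,.132,c=(.46,.11),r=.03)
E
```

```text
t 4.55 tcp [0.4603 0.1081 0.1724] close_dir 132.47 open 0.038967787075708776 F [-0.035  -0.4079 -0.8277] grip 0.0
wrist finger 3977 z pct above tcp mm [ 3.8  7.5 15.  49.1] x [-13.  -8.   9.] y [-31.  44.]
wrist body 68208 z pct above tcp mm [20.  50.1 81.2 94.7] x [-36. -25.   6.] y [-59.  80.]
(0.12, 0.132) 713 px [249. 206.] mean [0.4583 0.1088 0.1266] rect [458.9 109.4] [20.4 15.9] 42.2
scene finger 2504 z pct above tcp mm [ 31.6  93.5 107.7 252.6] x [-13.  -0.  13.] y [-35.  43.]
scene body 2719 z pct above tcp mm [ 31.6  74.   86.3 109.6] x [-32.  10.  38.] y [-79.  95.]
top finger 1358 z pct above tcp mm [ 89.5  93.7 244.1 362. ] x [-13.  -1.  13.] y [-42.  44.]
top body 1395 z pct above tcp mm [ 73.9  84.6  91.7 112.3] x [-36. -11.  34.] y [-95.  90.]
```

Both wrist and scene depth agree that the gripper really sits about 29 mm higher than the TCP reading implies, with the tips about 4 mm above the reported TCP. The sideways position is fine. I'll lower all heights to suit.

>>> step_arm(
  deltas=[40,-1,0.5,-15,0,40,0,0,-15,0,40,0,0,-15,0,40,0,0,-14,0,40,0,0,-10,0,40,0,0,-6,0,40,0,0,-3,0,40,0,0,0,0,10,0,0,0,0,10,0,0,0,0,10,0,0,0,0,10,0,0,0,0],
  force=15,
)

```text
t: 6.2
tcp_pos: [0.4598, 0.1086, 0.095]
ee_rot: [0.0, -0.362, 0.932, -0.0]
ft_force: [0.1, -0.9, 1.9]
opening: 0.0158
grip_force: 21.6
```

>>> step_arm(
  deltas=[10,0,0,10,0,10,0,0,25,0,10,0,0,30,0,10,0,0,30,0,10,0,0,15,0,10,-1,-10,0,-0.05,10,-1,-20,0,-0.11,10,-1,-25,0,-0.13,10,-1,-25,0,-0.13,10,-1,-25,0,-0.13,10,-1,-20,0,-0.11,10,-1,-14,0,-0.046,10,0,0,0,0,10,0,0,0,0],
)

```text
t: 7.95
tcp_pos: [0.4525, -0.03, 0.2045]
ee_rot: [-0.0, -0.018, 1.0, 0.0]
ft_force: [-0.3, -0.3, -1.8]
opening: 0.0157
grip_force: 21.5
```

```bash
python3 - <<'E'
from h import *
st(); f=grab('wrist','w4.png'); W=cloud(f)
for c in ((.453,-.085),): blobs(W,.090,.098,10,c,.06); blobs(W,.0985,.103,10,c,.06); blobs(W,.005,.03,50,c,.09)
s=sense()['tcp_pos']
for lo,hi in ((.229,.245),(.195,.215),(.13,.19)): blobs(W,lo,hi,30,s,.09)
E
```

```text
t 7.95 tcp [ 0.4525 -0.03    0.2045] close_dir 92.07 open 0.015653090598711294 F [-0.2878 -0.2704 -1.7953] grip 21.500930786132812
(0.09, 0.098) 326 px [182. 141.] mean [ 0.4149 -0.0854  0.0935] rect [415.  -85.6] [ 9.3 26. ] 2.1
(0.09, 0.098) 153 px [184. 179.] mean [ 0.4484 -0.0842  0.0943] rect [448.9 -84.4] [ 3.8 30.6] 1.9
(0.09, 0.098) 108 px [186. 217.] mean [ 0.483  -0.0829  0.0929] rect [483.2 -82.8] [ 2.7 25.6] 1.7
(0.0985, 0.103) 81 px [183. 183.] mean [ 0.4502 -0.0838  0.0994] rect [450.1 -84.6] [ 2.6 31.1] 2.0
(0.005, 0.03) 4242 px [201. 161.] mean [ 0.4468 -0.0806  0.0105] rect [450.3 -84.2] [109.3  64.4] 2.1
(0.005, 0.03) 122 px [128. 131.] mean [ 0.4151 -0.1602  0.0149] rect [ 417.8 -161.1] [ 3.7 24. ] 75.5
(0.229, 0.245) 826 px [248. 240.] mean [ 0.4423 -0.029   0.2349] rect [442.8 -29.1] [ 4.4 31.4] 1.8
(0.229, 0.245) 128 px [248. 280.] mean [ 0.4607 -0.0284  0.2371] rect [459.8 -28.4] [ 5.3 16.2] 3.1
(0.195, 0.215) 1483 px [247. 192.] mean [ 0.4281 -0.0296  0.2051] rect [423.4 -24.2] [31.2 48.8] 72.6
(0.195, 0.215) 192 px [248. 292.] mean [ 0.4895 -0.0273  0.202 ] rect [490.4 -27.3] [21.2  4.2] 2.2
(0.13, 0.19) 1927 px [247. 108.] mean [ 0.3858 -0.0311  0.1705] rect [386.3 -30.7] [30.1 31.8] 2.0
(0.13, 0.19) 356 px [236. 293.] mean [ 0.5109 -0.0345  0.1687] rect [513.9 -34.6] [10.6 22.4] 88.1
(0.13, 0.19) 355 px [259. 293.] mean [ 0.5103 -0.0185  0.1688] rect [512.7 -18.1] [20.3 10.6] 5.6
```

View pics/w4.png

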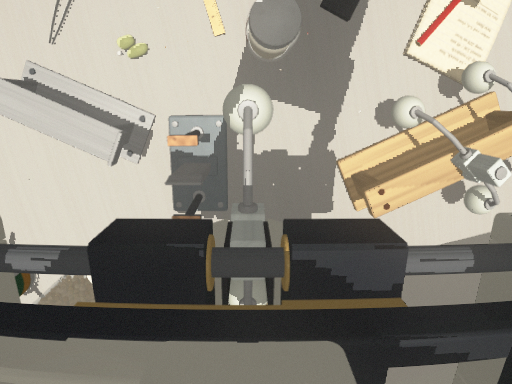

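The wrist view shows the stand edge at about (183,183) and the held rotor's near ball at (248,108). Their relative offset is about 1 mm in x and -56 mm in y. I'll move over and lower slowly.

>>> step_arm(
  deltas=[10,0,-8,0,0,10,0,-16,0,0,10,0,-17,0,0,10,-0.3,-11,-3,0,10,0,-3.5,-10,0,10,0,0,-20,0,10,0,0,-22,0,10,0,0,-18,0,10,0,0,-10,0,10,0,0,-5,0,10,0,0,-3,0,10,0,0,-2,0,10,0,0,0,0],
)

```text
t: 9.62
tcp_pos: [0.4525, -0.0859, 0.1119]
ee_rot: [0.0, -0.018, 1.0, -0.0]
ft_force: [-0.3, 0.1, -0.7]
opening: 0.0158
grip_force: 21.5
```

>>> step_arm(
  deltas=[10,0,0,-1,0,10,0,0,-1,0,10,0,0,-1,0,10,0,0,-0.5,0,10,0,0,0,0],
  force=5,
)

```text
t: 10.25
tcp_pos: [0.4518, -0.0859, 0.1084]
ee_rot: [-0.0, -0.018, 1.0, 0.0]
ft_force: [-4.4, 0.5, 4.5]
opening: 0.0157
grip_force: 9.0
```

>>> step_arm(
  deltas=[10,-1,0,0,0,10,-0.5,0,0,0,10,0,0,0,0],
)

```text
t: 10.62
tcp_pos: [0.4514, -0.0859, 0.1084]
ee_rot: [0.001, -0.018, 1.0, -0.0]
ft_force: [0.4, -0.4, 2.6]
opening: 0.016
grip_force: 8.8
```

>>> step_arm(
  deltas=[18,0,0,0,0,22,0,0,0,0,30,0,0,0,0,34,0,0,0,0,34,0,0,0,0,34,0,0,0,0,34,0,0,0,0,34,0,0,0,0],
)

```text
t: 11.62
tcp_pos: [0.4508, -0.0859, 0.1082]
ee_rot: [-0.0, -0.018, 1.0, 0.0]
ft_force: [-0.1, 0.9, 0.4]
opening: 0.0338
grip_force: 0.0
```

```bash
cat >> h.py <<'E'
def tilt():
    for n in ('wrist','scene','top'):
        W=cloud(grab(n)); D=W-np.array([.4517,-.0855,0]); a=np.radians(2)
        x=D[...,0]*np.cos(a)+D[...,1]*np.sin(a); y=-D[...,0]*np.sin(a)+D[...,1]*np.cos(a); z=D[...,2]
        for sg in (1,-1):
            m=(sg*x>.045)&(sg*x<.085)&(abs(y)<.02)&(z>.035)&(z<.12)
            if m.sum()>10: print(n,'side',sg,m.sum(),'zmed',np.median(z[m]).round(4),'z95',np.percentile(z[m],95).round(4))
E
python3 -c "
from h import *
st();tilt()"
```

```text
t 11.62 tcp [ 0.4508 -0.0859  0.1082] close_dir 92.02 open 0.033834447449333685 F [-0.0658  0.8656  0.398 ] grip 0.0
wrist side 1 668 zmed 0.0732 z95 0.0796
wrist side -1 2195 zmed 0.0738 z95 0.1006
scene side 1 89 zmed 0.0694 z95 0.0775
scene side -1 157 zmed 0.0726 z95 0.0967
```

>>> step_arm(
  deltas=[34,0,0,0,0,34,0,0,0,0,34,0,0,0,0,34,0,0,0,0,34,0,0,0,0,34,0,0,0,0,34,0,0,0,0,34,0,0,0,0],
)

```text
t: 12.78
tcp_pos: [0.4508, -0.0859, 0.1082]
ee_rot: [0.0, -0.018, 1.0, 0.0]
ft_force: [-0.0, 0.1, -0.4]
opening: 0.0342
grip_force: 0.0
```

```bash
python3 - <<'E'
from h import *
st();tilt()
f=grab('wrist')
g=grab('scene'); 
cv2.imwrite('pics/v5.png',np.hstack([cv2.resize(f['img'][60:360,100:400],(400,400)),cv2.resize(g['img'][140:260,220:340],(400,400),interpolation=cv2.INTER_CUBIC)])[:,:,::-1])
E
```

```text
t 12.78 tcp [ 0.4508 -0.0859  0.1082] close_dir 92.02 open 0.034173605803532146 F [-0.0042  0.0513 -0.3824] grip 0.0
wrist side 1 669 zmed 0.0733 z95 0.0797
wrist side -1 2197 zmed 0.0739 z95 0.1006
scene side 1 89 zmed 0.0692 z95 0.0778
scene side -1 157 zmed 0.0721 z95 0.0976
```

View pics/v5.png

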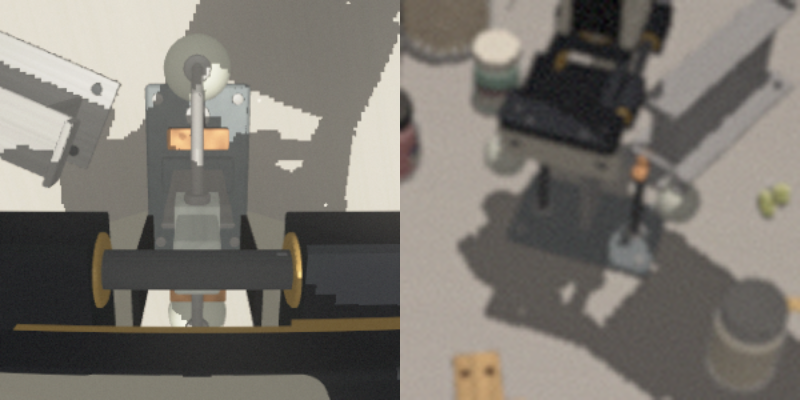

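Left panel: the near ball at (197,65) hangs level over the cork rest. Both ball tops measure about 78–80 mm, steady over 1.2 s, so rotor 3 is the balanced one. I'll leave it on the edge and fetch rotor 2.

>>> step_arm(
  deltas=[34,0,0,4,0,34,0,0,10,0,34,0,0,20,0,34,0,0,25,0,34,0,0,23,0,36,0,0,10,0,40,-2,10,0,0.03,40,-2,20,0,0.06,40,-2.3,30,0,0.1,40,-3,35,0,0.12,40,-3,35,0,0.12,40,-3,35,0,0.12,40,-3,35,0,0.12,40,-2,30,0,0.076,40,-2,20,0,0.04,40,-2,10.2,0,0.02,40,0,0,0,0],
)

```text
t: 15.15
tcp_pos: [0.4259, 0.1746, 0.1997]
ee_rot: [-0.001, -0.409, 0.913, 0.0]
ft_force: [-0.9, -0.3, 0.6]
opening: 0.04
grip_force: 0.0
```

```bash
python3 - <<'E'
from h import *
st();tilt(); W=cloud(grab('wrist')); blobs(W,.12,.132,100,(.427,.174),.12); blobs(W,.05,.07,300,(.427,.174),.12)
E
```

```text
t 15.15 tcp [0.4259 0.1746 0.1997] close_dir 138.27 open 0.03995635940111195 F [-0.9166 -0.2851  0.6257] grip 0.0
wrist side 1 238 zmed 0.063 z95 0.068
scene side -1 158 zmed 0.0723 z95 0.0989
top side 1 133 zmed 0.0753 z95 0.1023
top side -1 151 zmed 0.074 z95 0.0981
(0.12, 0.132) 541 px [248. 195.] mean [0.4247 0.1742 0.1266] rect [425.2 174.6] [19.3 15.4] 48.0
(0.05, 0.07) 806 px [248. 108.] mean [0.3814 0.1262 0.0598] rect [381.5 126.7] [29.5 31.1] 47.9
(0.05, 0.07) 778 px [326. 136.] mean [0.344  0.1942 0.0598] rect [343.2 196.8] [30.2 30.9] 72.2
(0.05, 0.07) 487 px [248. 236.] mean [0.4654 0.2201 0.0591] rect [466.3 220.8] [23.7 31.1] 48.4
```

Rotor 3 stays level in the top view, with the balls at 75.3 and 74.0 mm. Rotor 2 lines up within 1 mm, so I'll pick it.

>>> step_arm(
  deltas=[40,0,0,-15,0,40,0,0,-22,0,40,0,0,-22,0,40,0,0,-20,0,40,0,0,-14,0,40,0,0,-8,0,40,0,0,-4,0,40,0,0,0,0,10,0,0,0,0,10,0,0,0,0,10,0,0,0,0,10,0,0,0,0],
  force=15,
)

```text
t: 16.85
tcp_pos: [0.4267, 0.1744, 0.0954]
ee_rot: [0.0, -0.408, 0.913, 0.0]
ft_force: [-0.5, 1.0, 2.3]
opening: 0.0156
grip_force: 15.0
```

>>> step_arm(
  deltas=[10,0,0,8,0,10,0,0,25,0,10,0,0,35,0,10,0,0,35,0,10,0,0,30,0,10,-4,-8,17,-0.03,10,-8,-20,0,-0.07,10,-8,-30,0,-0.1,10,-8,-36,0,-0.11,10,-8,-36,0,-0.11,10,-8,-36,0,-0.11,10,0,-36,0,-0.11,10,0,-36,0,-0.11,10,0,-36,0,-0.11,10,0,-36,0,-0.11,10,0,-36,0,-0.11,10,0,-33,0,-0.07,10,0,-28,0,-0.05,10,0,-20,0,-0.037,10,0,0,0,0],
)

```text
t: 19.35
tcp_pos: [0.3824, -0.2534, 0.2452]
ee_rot: [-0.0, 0.197, 0.98, 0.0]
ft_force: [-0.7, 0.3, -1.9]
opening: 0.0158
grip_force: 15.0
```

```bash
python3 - <<'E'
from h import *
st();tilt(); W=cloud(grab('wrist')); blobs(W,.076,.084,200,(.397,-.22),.12); blobs(W,.086,.095,20,(.397,-.22),.12); blobs(W,.16,.22,300,sense()['tcp_pos'],.1)
E
```

```text
t 19.35 tcp [ 0.3824 -0.2534  0.2452] close_dir 67.23 open 0.01578254102718664 F [-0.7326  0.2984 -1.9096] grip 14.99203696846962
wrist side 1 549 zmed 0.0738 z95 0.0978
wrist side -1 860 zmed 0.0731 z95 0.1
scene side 1 153 zmed 0.0729 z95 0.0991
scene side -1 158 zmed 0.0721 z95 0.0974
top side 1 132 zmed 0.0751 z95 0.1016
top side -1 152 zmed 0.0742 z95 0.0971
(0.076, 0.084) 3077 px [303. 172.] mean [ 0.4033 -0.1966  0.0793] rect [ 404.2 -195.5] [106.9  32.2] 67.9
(0.076, 0.084) 1090 px [224. 173.] mean [ 0.3726 -0.2723  0.0794] rect [ 372.8 -273.5] [39.1 32.2] 68.0
(0.086, 0.095) 132 px [357. 174.] mean [ 0.4242 -0.1469  0.0888] rect [ 423.9 -146.4] [ 4.5 30.2] 67.9
(0.086, 0.095) 130 px [204. 175.] mean [ 0.3653 -0.2907  0.0891] rect [ 365.6 -291. ] [ 4.3 31.3] 66.8
(0.16, 0.22) 1814 px [248. 107.] mean [ 0.3204 -0.2246  0.2097] rect [ 321.3 -224.6] [31.5 30.8] 65.8
(0.16, 0.22) 377 px [236. 292.] mean [ 0.4328 -0.2801  0.2088] rect [ 434.8 -281.1] [10.4 21.3] 61.4
(0.16, 0.22) 376 px [259. 292.] mean [ 0.4389 -0.2654  0.2089] rect [ 441.2 -266.2] [10.5 21. ] 73.4
```

The rail midpoint is (0.396,-0.219), so I'm already above slot B. I'll lower the rotor and set it down gently.

>>> step_arm(
  deltas=[10,0,0.7,-15,0.012,10,0,0,-30,0,10,0,0,-32,0,10,0,0,-30,0,10,0,0,-20,0,10,0,0,-12,0,10,0,0,-6,0,10,0,0,-2,0,10,0,0,-1,0,10,0,0,-1,0,10,0,0,-0.6,0,10,0,0,0,0],
  force=12,
)

```text
t: 21.05
tcp_pos: [0.3825, -0.252, 0.0957]
ee_rot: [0.0, 0.191, 0.982, 0.0]
ft_force: [-0.7, -0.0, -2.0]
opening: 0.016
grip_force: 12.0
```

>>> step_arm(
  deltas=[10,0,0,-0.5,0,10,0,0,-0.5,0,10,0,0,0,0],
  force=5,
)

```text
t: 21.42
tcp_pos: [0.3828, -0.2521, 0.0953]
ee_rot: [0.0, 0.191, 0.982, -0.0]
ft_force: [-1.5, 0.5, 5.4]
opening: 0.0158
grip_force: 5.1
```

>>> step_arm(
  deltas=[18,0,0,0,0,22,0,0,0,0,30,0,0,0,0,32,0,0,0,0,32,0,0,5,0,32,0,0,12,0,32,0,0,25,0,32,0,0,35,0,32,0,0,28,0,32,0,10,0,0.02,32,1,25,0,0.06,32,1,35,0,0.08,32,1,42,0,0.09,32,1,42,0,0.09,32,1,42,0,0.09,32,1,42,0,0.09,34,1,42,0,0.09,36,1,42,0,0.09,38,1,42,0,0.09,40,1,42,0,0.09],
)

```text
t: 23.92
tcp_pos: [0.3915, 0.1556, 0.199]
ee_rot: [-0.001, -0.247, 0.969, 0.0]
ft_force: [0.6, -0.1, 0.4]
opening: 0.0397
grip_force: 0.0
```

>>> step_arm(
  deltas=[40,1,35,0,0.09,40,0,25,0,0.08,40,0,17,0,0.08,40,0,8,0,0.06,40,0,0,0,0],
)

```text
t: 24.55
tcp_pos: [0.3926, 0.2394, 0.1989]
ee_rot: [-0.001, -0.393, 0.92, 0.0]
ft_force: [-0.3, -0.5, -1.3]
opening: 0.0399
grip_force: 0.0
```

```bash
python3 - <<'E'
from h import *
st();tilt(); W=cloud(grab('wrist')); blobs(W,.12,.132,100,(.394,.239),.12); blobs(W,.05,.07,300,(.394,.239),.12)
W=cloud(grab('top')); blobs(W,.118,.132,20,(.397,-.22),.09);blobs(W,.05,.067,20,(.397,-.22),.11)
E
```

```text
t 24.55 tcp [0.3926 0.2394 0.1989] close_dir 136.26 open 0.03985805099193369 F [-0.2513 -0.4827 -1.341 ] grip 0.0
top side 1 133 zmed 0.0753 z95 0.1028
top side -1 153 zmed 0.0738 z95 0.0987
(0.12, 0.132) 556 px [248. 196.] mean [0.3912 0.2393 0.1266] rect [391.8 239.9] [19.9 16. ] 40.7
(0.05, 0.07) 813 px [254. 108.] mean [0.3426 0.1965 0.0598] rect [343.1 197.1] [30.4 30. ] 46.6
(0.05, 0.07) 481 px [242. 236.] mean [0.4377 0.2793 0.059 ] rect [438.  279.9] [23.4 30. ] 46.3
(0.118, 0.132) 70 px [370. 230.] mean [ 0.3835 -0.2504  0.1273] rect [ 384.  -251.4] [16.3 20.6] 68.5
(0.05, 0.067) 101 px [372. 208.] mean [ 0.4444 -0.2733  0.0597] rect [ 445.3 -274.8] [28.5 29.2] 11.1
(0.05, 0.067) 122 px [353. 259.] mean [ 0.3227 -0.2243  0.0595] rect [ 323.  -226.2] [29.4 29.3] 45.2
```

Rotor 2 sits properly on the reject rail. I overturned by 5.4°, so I'll correct that and pick rotor 1.

>>> step_arm(
  deltas=[40,0.3,0,-10,-0.094,40,0,0,-22,0,40,0,0,-24,0,40,0,0,-20,0,40,0,0,-15,0,40,0,0,-9,0,40,0,0,-4,0,40,0,0,0,0,10,0,0,0,0,10,0,0,0,0,10,0,0,0,0,10,0,0,0,0],
  force=15,
)

```text
t: 26.3
tcp_pos: [0.3939, 0.2391, 0.0959]
ee_rot: [0.0, -0.349, 0.937, 0.0]
ft_force: [-0.2, 0.7, 2.0]
opening: 0.016
grip_force: 15.0
```

>>> step_arm(
  deltas=[10,0,0,8,0,10,0,0,25,0,10,0,0,35,0,10,0,0,35,0,10,0,0,30,0,10,0,-8,17,-0.03,10,0,-20,0,-0.06,10,0,-30,0,-0.08,10,0,-36,0,-0.1,10,0,-36,0,-0.1,10,0,-36,0,-0.1,10,0,-36,0,-0.1,10,0,-36,0,-0.1,10,0,-36,0,-0.1,10,3,-36,0,-0.1,10,3,-36,0,-0.1,10,3,-33,0,-0.06,10,3,-28,0,-0.04,10,3.6,-17.7,0,-0.03,10,0,0,0,0],
)

```text
t: 28.8
tcp_pos: [0.4095, -0.1862, 0.2456]
ee_rot: [-0.0, 0.193, 0.981, 0.0]
ft_force: [-0.9, 1.5, -1.1]
opening: 0.0162
grip_force: 15.0
```

```bash
python3 - <<'E'
from h import *
st();tilt(); W=cloud(grab('wrist')); blobs(W,.12,.13,50,(.383,-.252),.05); blobs(W,.086,.095,20,(.397,-.22),.12); blobs(W,.17,.22,300,sense()['tcp_pos'],.1)
E
```

```text
t 28.8 tcp [ 0.4095 -0.1862  0.2456] close_dir 67.71 open 0.016176497336993948 F [-0.9346  1.4772 -1.052 ] grip 14.992260932922363
wrist side 1 114 zmed 0.0708 z95 0.0745
wrist side -1 839 zmed 0.0734 z95 0.1002
scene side 1 153 zmed 0.073 z95 0.0996
scene side -1 157 zmed 0.0726 z95 0.0983
top side 1 131 zmed 0.075 z95 0.1012
top side -1 153 zmed 0.0737 z95 0.0976
(0.12, 0.13) 405 px [168. 182.] mean [ 0.381  -0.2493  0.1264] rect [ 381.2 -250.3] [16.2 19.8] 67.1
(0.086, 0.095) 149 px [173. 139.] mean [ 0.3482 -0.2368  0.0918] rect [ 348.2 -237.5] [ 9.1 37.6] 68.4
(0.086, 0.095) 134 px [287. 174.] mean [ 0.4233 -0.1461  0.0889] rect [ 424.1 -146.3] [ 4.2 31.9] 68.4
(0.086, 0.095) 142 px [134. 175.] mean [ 0.3657 -0.2907  0.0889] rect [ 365.8 -291.3] [ 4.7 31.1] 68.3
(0.086, 0.095) 52 px [184. 174.] mean [ 0.3834 -0.2419  0.0909] rect [ 383.6 -241.7] [ 4.1 27.5] 76.7
(0.086, 0.095) 97 px [177. 207.] mean [ 0.4126 -0.2625  0.0928] rect [ 411.5 -262.4] [ 5.  29.3] 68.5
(0.17, 0.22) 1817 px [248. 106.] mean [ 0.3464 -0.1578  0.2098] rect [ 347.3 -157.9] [31.7 30.9] 67.5
(0.17, 0.22) 387 px [236. 291.] mean [ 0.4597 -0.2124  0.2088] rect [ 461.5 -213.3] [10.5 21.3] 61.9
(0.17, 0.22) 387 px [259. 291.] mean [ 0.4655 -0.1978  0.209 ] rect [ 468.5 -198.7] [10.5 23.1] 73.9
```

>>> step_arm(
  deltas=[10,0,0.3,-15,0,10,0,0,-30,0,10,0,0,-32,0,10,0,0,-30,0,10,0,0,-20,0,10,0,0,-12,0,10,0,0,-6,0,10,0,0,-2,0,10,0,0,-1,0,10,0,0,-1,0,10,0,0,-0.6,0,10,0,0,-0.5,0,10,0,0,0,0],
  force=8,
)

```text
t: 30.62
tcp_pos: [0.4095, -0.1855, 0.0959]
ee_rot: [0.0, 0.193, 0.981, -0.0]
ft_force: [-0.9, 0.8, 4.2]
opening: 0.0163
grip_force: 8.0
```

Contact is at the expected height with Fz +4 N. I'll release and rise clear.

>>> step_arm(
  deltas=[18,0,0,0,0,22,0,0,0,0,30,0,0,0,0,32,0,0,0,0,32,0,0,5,0,32,0,0,12,0,32,0,0,25,0,32,0,0,35,0,32,0,0,35,0,32,-20,0,15,0,32,-20,0,0,0,32,-20,0,0,0,32,0,0,0,0],
)

```text
t: 32.25
tcp_pos: [0.3489, -0.1854, 0.2235]
ee_rot: [0.001, 0.193, 0.981, -0.0]
ft_force: [1.5, 0.2, -0.3]
opening: 0.032
grip_force: 0.0
```

```bash
python3 - <<'E'
from h import *
st();tilt(); g=grab('top'); W=cloud(g); blobs(W,.118,.142,20,(.41,-.17),.13);blobs(W,.05,.068,20,(.41,-.17),.18)
s=grab('scene')
cv2.imwrite('pics/v6.png',np.hstack([cv2.resize(g['img'][140:260,260:400],(400,343),interpolation=cv2.INTER_CUBIC),cv2.resize(s['img'][110:230,230:370],(400,343),interpolation=cv2.INTER_CUBIC)])[:,:,::-1])
E
```

```text
t 32.25 tcp [ 0.3489 -0.1854  0.2235] close_dir 67.72 open 0.03195442479534404 F [ 1.4568  0.1696 -0.3325] grip 0.0
wrist side -1 860 zmed 0.0732 z95 0.1003
scene side 1 152 zmed 0.0733 z95 0.0996
scene side -1 158 zmed 0.0728 z95 0.0983
top side 1 134 zmed 0.0752 z95 0.1009
top side -1 153 zmed 0.0741 z95 0.0988
(0.118, 0.142) 58 px [296. 199.] mean [ 0.4513 -0.0866  0.1361] rect [453.3 -87.4] [20.9 16.4] 3.7
(0.05, 0.068) 194 px [334. 159.] mean [ 0.564  -0.1838  0.0627] rect [ 565.  -184.9] [36.6 36.4] 39.7
(0.05, 0.068) 83 px [344. 196.] mean [ 0.4724 -0.2064  0.0603] rect [ 473.7 -208.1] [20.3 30.7] 45.3
(0.05, 0.068) 110 px [353. 260.] mean [ 0.3209 -0.2239  0.0604] rect [ 320.4 -225. ] [30.1 24.4] 64.5
```

View pics/v6.png

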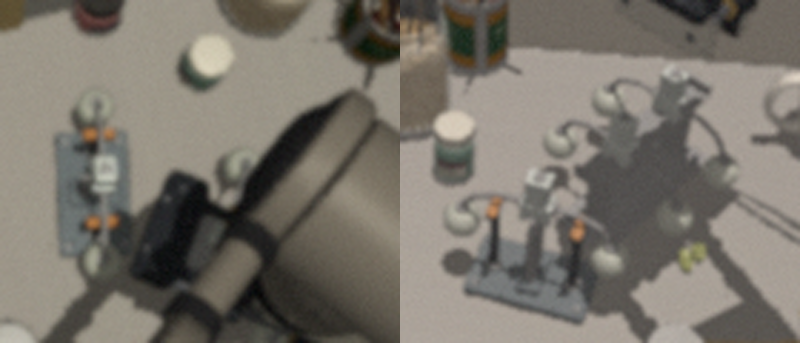

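The picture shows rotor 3 level on the stand (left panel boss at (105,172)), rotors 1 and 2 across the reject rail, and the jar unmoved. I'm handing in.

```bash
python3 -c "
from h import *
print(order.close_job())"
```

```text
the job is handed in; nothing more can be done
None
```

Job handed in at about 32 s: rotor 3 tested balanced and stands level and still on the knife edge, rotors 1 and 2 (not tested, rejected by elimination) sit across the reject rail, and the jar has not moved.

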